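# Open the spacer bin and square it into the bench corner stop

## Robot

A 7-joint arm with a two-finger parallel gripper is mounted at the origin on a cart in front of the work surface, level with it; the furniture and walls round the work are solid. World frame = base frame: x ahead of the robot, y to its left, z up, the work surface at z = 0. Lengths are in m, angles in rad, forces in N, time in s.
With the tool pointing down it reaches from about 0.425 to 0.875 m from the base axis. Payload 8.4 kg.
Tool frame: the origin (TCP) lies between the finger pads; the fingertips stand 22 mm ahead of it and the grasp point (between the pads) lies 3 mm ahead of it; z points along the fingers, y is the direction in which the jaws open and shut (so a half turn about z gives the same grasp; the last joint's range is limited). The gripper opens to 87 mm and grips with 3 to 60 N. Pads are 19 mm wide; open, the fingers measure 117 mm over their backs; the gripper's body (75 mm by 190 mm) begins 51 mm behind the grasp point.
Start: joints at [-1.221, 0.333, 0.04, 1.465, -0.013, 1.343, -0.059], TCP at [0.282, 0.586, 0.245] pointing down, gripper open.
Joint ranges: [-2.58, 2.58], [-0.38, 2.09], [-1.3, 1.39], [0.25, 2.4], [-1.5, 4.64], [0.08, 2.09], [-2.65, 2.65]. Speed limits (rad/s): [2.22, 2.22, 2.79, 2.79, 3.14, 3.14, 3.14].

## Interface

Orientations are given as a rotation vector (axis times angle).
In Python, from rig import arm, fingers, solver, imaging, workorder, models gives the robot as it stands. Calls block until the motion is done:
- arm.move_pose(position, orientation): joint-space move of the TCP to a pose.
- arm.move_linear(position, frame=None, max_speed=0.15, contact_N=None): straight line of the TCP; frame=None keeps the orientation; max_speed is the mean speed in m/s. With contact_N (N) it stops when the force on the tool has changed by that much, and returns True; else False.
- arm.set_joints(angles): joint-space move.
- fingers.set_gripper(opening, f_grip=None): opening from 0.0 (shut) to 1.0 (fully open); f_grip is the grip in N (None keeps the last); returns when the fingers have stopped.
- arm.pause(seconds).
- solver.solve_ik(position, orientation): joint angles nearest the present ones, or None.
- imaging.snapshot(name): name is "scene" or "top"; returns a dict with "pixels" (420x560x3 uint8, red, green, blue), "depth" (420x560 float32, m along the optical axis (not along the pixel's ray), 0 where there is no reading), "vfov" (degrees; the focal length in pixels is half the picture's height over the tangent of half this angle, whatever the lens; pixels are square), "cx", "cy" (the principal point, pixels), "R" (3x3) and "t" (3): a world point X has camera coordinates R X + t. Camera axes: x right, y down, z forward; pixel columns grow to the right and rows downward; lengths in m; the calibration is good to about 2 mm. A picture is of the moment at which its call begins.
A pose or a line that the arm cannot do raises arm.MotionError and nothing moves.
- workorder.close_job(): hands the job in, once; it reports no verdict.
Trained networks look in a picture, given as the dict that the camera call returned (one of the last four; its "shot" number tells which), for a name from the list of things; names that differ only in an ending like _2 or _b are one class to them, and where a whole thing is asked for, a point or a joint stands for the part that bears it (a point fixed in the world has none). Each returns a list of dicts, best first, with "confidence" (0 to 1); they miss things now and then, are a little off and sometimes report something else, mostly with a low value. They report only what shows in the picture. A call takes as long as a camera call. They do not tell look-alikes from the thing itself.
- models.look_for(picture, name): "location" ([column, row] in pixels, amid what is visible of it).
- models.silhouettes(picture, name): "mask" (420x560 bool, what is visible of it) and "location" ([column, row] in pixels, amid what is visible of it).
Readings, each from a call of its own:
- arm.current_t(): time.
- arm.current_joint_pos(): joint angles.
- arm.current_joint_velocities(): joint speeds.
- arm.current_tau(): joint torques, N m.
- arm.current_eef_pos(): TCP position.
- arm.current_orientation(): TCP orientation.
- arm.current_contact_force(): force on the tool from outside, world axes, zero at the start.
- arm.current_torque(): the same for the moment, N m.
- arm.current_gripper_width(): opening from 0.0 (shut) to 1.0 (fully open).
Only numpy, scipy, OpenCV 4.12 (cv2) and the standard library are available. Lean on these libraries where they do the work, as an engineer would, in place of code of your own. Each camera call takes 0.05 s, during which the arm holds its last target.

## Task

First lift the loose blue lid off the grey spacer bin by its black knob and set it down flat, knob up, centred on the round cork trivet. Then take the open bin to the yellow corner stop and press it gently but firmly home into the corner, without ramming the bars, and leave it standing flat and square, flush against both of them. Do not tip the bin, and leave the other things on the bench alone.

Things in the scene. Friction and masses are not known exactly. Their poses are not given: they have to be found in the camera images.
- bin: open grey plastic bin, 110 mm along its x, 150 along its y, 60 high, walls 6 mm, about 0.6 kg. Origin: centre of underside, z up. A half turn leaves it the same. Contains four fixed steel spacers, 19 mm high, at x = +-34, y = +-56 mm
- web (a point): middle of the top edge of the carrying web, where to grip the bin (reachable only with the lid off): a wall 10 mm thick inside the bin along the bin's x axis, through its middle from end to end, its top 52 mm above the bin's underside; fingers close along the bin's y. Free space each side of it: 64 mm. Axes as the bin's
- lid: loose blue lid, 110 x 150 mm (x, y), lying on the bin's rim. Origin: centre of the underside of its locating plug (92 x 132 mm, 5 mm deep, sits inside the rim); the 6 mm plate is at z = 5 to 11 mm; a round black knob 24 mm across at the centre, z = 24 to 42 mm, on a 14 mm neck. On the closed bin this origin is 55 mm above the table and the knob's middle 88 mm. Mass 0.12 kg
- corner: fixed yellow corner stop of two bars on the table, open towards the robot and towards its own -y. Origin: on the table where the centre of a bin fully home in the corner stands; x points to the far bar, y to the side bar, z up
- stop_far: far bar of the corner stop, 16 mm thick, 166 mm long along y, 20 mm high; its inner face is the plane x = +55 mm of the corner's frame. Origin: centre of the bar's underside
- stop_side: side bar of the corner stop, 110 mm long along x, 16 mm thick, 20 mm high; its inner face is the plane y = +75 mm of the corner's frame. Origin: centre of the bar's underside
- trivet: fixed round cork trivet, 120 mm across, 8 mm thick, a dark disc in its middle. Origin: centre of its underside on the table
- salt_jar: bystander: glass shaker jar with a black cap, 40 mm across, 105 mm high, origin at the centre of its underside
- beaker: bystander: pale green tumbler, 78 mm across, 109 mm high, origin at the centre of its underside
- spanner: bystander: steel spanner 174 mm long along its y, 6 mm thick, lying left of the bin
There are look-alikes about, which are no part of the job. Of the things that look like the lid, the larger one is meant.

How it is judged:
On the way, in this order (a step that is already met when the one before it is completed fails the run):
1. the lid lies flat on the trivet, released (horizontal distance between lid and trivet below 0.025 m and angle between lid's own z axis and vertical below 0.08 rad and height (world z) of lid between 0.004 and 0.014 m and contact force between the fingers and lid below 0.1 N), for 0.2 s.
2. the open bin stands square in the corner, home against both bars, and is felt to press on at least one of them (over 2 N) (x of bin in the frame of corner above -0.003 m and y of bin in the frame of corner above -0.003 m and angle between the x axis of bin and the x axis of corner, either way round below 0.035 rad and height (world z) of bin below 0.004 m and angle between bin's own z axis and vertical below 0.04 rad and (contact force between bin and stop_far above 2 N or contact force between bin and stop_side above 2 N)), for 0.1 s.
At the end, for the whole second after the job is handed in: The lid lies flat, knob up, on the trivet, its centre within 25 mm of the trivet's; the bin stands flat on the table with no more than 3 mm left to either bar of the corner stop and square to it within 2 degrees; both released and at rest (all of step 1 and x of bin in the frame of corner above -0.003 m and y of bin in the frame of corner above -0.003 m and angle between the x axis of bin and the x axis of corner, either way round below 0.035 rad and height (world z) of bin below 0.004 m and angle between bin's own z axis and vertical below 0.04 rad and linear speed of each of bin, lid below 0.02 m/s and contact force between the fingers and bin below 0.1 N); the robot touches nothing.
It fails at once if the bin rammed against a bar (over 40 N) (contact force between bin and stop_far above 40 N or contact force between bin and stop_side above 40 N).
It fails at once if the bin tipped by more than about 25 degrees (angle between bin's own z axis and vertical above 0.45 rad).
It fails at once if a bystander moved by more than 40 mm (distance of any of salt_jar, beaker, spanner from where it was at the start of the episode above 0.04 m).
It also fails if it takes over 67 s, if anything falls off the work surface, if the arm or the gripper's body presses on something with over 40 N, if the wrist force passes 120 N, or if a joint passes its speed limit or range.

## Working session

There is one attempt and no reset: what is moved stays moved. The work goes in short steps, each a Python script; the robot and the scene stay as the last script left them, time stands still between calls to the robot, and variables do not carry over. Pictures are saved under pics/ and viewed, and the job is handed in when it is done.

```bash
ls; mkdir -p pics; cat > h.py <<'E'
import numpy as np, cv2
from rig import arm, fingers, solver, imaging, workorder, models
def save(s,n): cv2.imwrite('pics/'+n+'.png', cv2.cvtColor(s["pixels"],cv2.COLOR_RGB2BGR))
def cloud(s):
    d=s["depth"].astype(float); h,w=d.shape
    f=h/2/np.tan(np.radians(s["vfov"])/2)
    u,v=np.meshgrid(np.arange(w),np.arange(h))
    C=np.stack([(u-s["cx"])/f*d,(v-s["cy"])/f*d,d],-1)
    P=(C-np.array(s["t"]))@np.array(s["R"])
    P[d<=0]=np.nan
    return P
E
python3 - <<'E'
from h import *
for n in ("scene","top"):
    s=imaging.snapshot(n); save(s,n+"0")
    P=cloud(s); np.save(n+"P.npy",P); np.save(n+"I.npy",s["pixels"])
    print(n,s["vfov"],s["cx"],s["cy"],s["t"], s["R"])
    for o in ["bin","lid","corner","stop_far","stop_side","trivet","salt_jar","beaker","spanner"]:
        try:
            for r in models.silhouettes(s,o):
                m=r["mask"]; q=P[m]; q=q[~np.isnan(q[:,0])]
                print(o,round(r["confidence"],2),np.round(r["location"]),m.sum(),np.median(q,0).round(3),q.max(0).round(3),q.min(0).round(3))
        except Exception as e: print(o,e)
print(arm.current_t())
E
```

```text
pics
scene 48.90223969397876 282.7672947284944 201.7745216987948 [0.56480834 0.1181728  1.05651779] [[-0.83547913 -0.54952112  0.00107261]
 [-0.21768832  0.32917478 -0.91883391]
 [ 0.50456557 -0.76790006 -0.394643  ]]
bin 0.87 [314. 244.] 1843 [0.388 0.314 0.031] [0.496 0.326 0.065] [ 0.365  0.175 -0.002]
lid 0.72 [370. 218.] 642 [0.371 0.037 0.008] [0.427 0.174 0.062] [ 0.316 -0.055 -0.002]
lid 0.59 [311. 222.] 1244 [0.416 0.268 0.066] [0.565 0.551 0.227] [ 0.249  0.058 -0.002]
corner 0.71 [231. 222.] 316 [0.658 0.264 0.017] [0.702 0.475 0.104] [ 0.48   0.208 -0.   ]
corner 0.56 [315. 240.] 1719 [0.386 0.314 0.032] [0.489 0.326 0.061] [ 0.365  0.175 -0.001]
stop_far 0.69 [231. 220.] 222 [0.658 0.253 0.017] [0.674 0.31  0.023] [0.65  0.212 0.001]
trivet 0.66 [294. 199.] 529 [0.609 0.048 0.008] [0.67  0.095 0.011] [ 0.553 -0.029 -0.002]
salt_jar 0.72 [220. 240.] 502 [0.521 0.466 0.091] [0.548 0.506 0.107] [0.499 0.436 0.051]
beaker 0.92 [194. 233.] 1693 [0.6   0.459 0.079] [0.784 0.554 0.111] [ 0.503  0.295 -0.001]
spanner 0.78 [303. 292.] 239 [0.351 0.432 0.006] [0.395 0.439 0.009] [
[... 393 characters left out ...]
  0.009] [0.432 0.097 0.036] [ 0.316 -0.036 -0.001]
corner 0.78 [238. 149.] 1391 [0.665 0.32  0.018] [0.701 0.388 0.025] [ 0.56   0.189 -0.003]
stop_far 0.61 [253. 148.] 586 [0.666 0.287 0.019] [0.687 0.368 0.025] [ 0.649  0.206 -0.003]
stop_side 0.94 [216. 172.] 309 [0.614 0.368 0.02 ] [0.668 0.382 0.025] [0.56  0.354 0.004]
trivet 0.89 [364. 170.] 2021 [0.609 0.03  0.009] [0.669 0.089 0.014] [ 0.551 -0.03   0.   ]
salt_jar 0.78 [176. 206.] 496 [0.523 0.443 0.103] [0.547 0.469 0.108] [ 0.508  0.43  -0.004]
beaker 0.74 [181. 164.] 1284 [0.624 0.449 0.061] [0.65  0.492 0.112] [ 0.575  0.402 -0.001]
spanner 0.97 [188. 260.] 516 [0.409 0.429 0.005] [0.484 0.452 0.012] [ 0.312  0.417 -0.005]
1.0
```

View pics/top0.png

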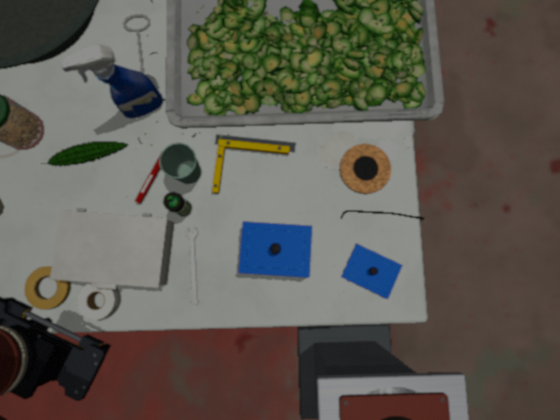

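View pics/scene0.png

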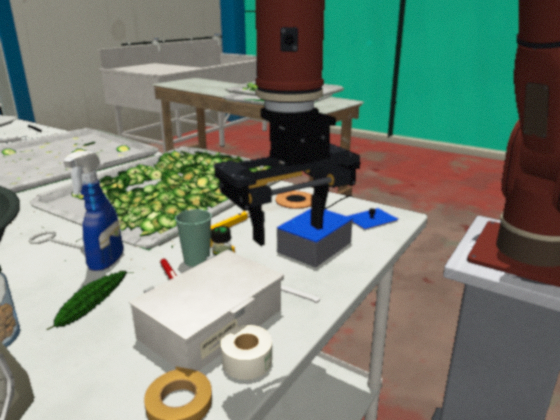

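```bash
python3 - <<'E'
from h import *
P=np.load('topP.npy'); I=np.load('topI.npy')
hsv=cv2.cvtColor(I,cv2.COLOR_RGB2HSV)
def rect(m,n):
    q=P[m]; r=cv2.minAreaRect((q[:,:2]*1000).astype(np.float32)); 
    print(n,m.sum(),r,np.median(q[:,2]))
    print(cv2.boxPoints(r).round(1).tolist())
def box(x0,x1,y0,y1,z0,z1): return (P[...,0]>x0)&(P[...,0]<x1)&(P[...,1]>y0)&(P[...,1]<y1)&(P[...,2]>z0)&(P[...,2]<z1)
m=box(.3,.55,.12,.38,.058,.075); rect(m,'lidplate')
k=box(.3,.55,.12,.38,.088,.12); rect(k,'knob'); print(P[k].mean(0))
Y=(hsv[...,0]>18)&(hsv[...,0]<35)&(hsv[...,1]>100)
b=box(.5,.75,.15,.45,.012,.03)&Y
rect(b,'bars')
np.set_printoptions(suppress=True)
q=P[b]
f=q[(q[:,0]>.645)&(q[:,1]<.345)]; s=q[(q[:,0]<.64)&(q[:,1]>.33)]
for n,a in(('far',f),('side',s)):
    r=cv2.minAreaRect((a[:,:2]*1000).astype(np.float32)); print(n,len(a),r,a[:,2].mean(),a.mean(0)); c=np.linalg.svd(a[:,:2]-a[:,:2].mean(0))[2][0]; print(np.degrees(np.arctan2(c[1],c[0])))
t=box(.5,.72,-.06,.12,.003,.02); rect(t,'triv'); print(cv2.minEnclosingCircle((P[t][:,:2]*1000).astype(np.float32)), P[t].mean(0))
E
```

```text
lidplate 3581 ((426.30364990234375, 241.23463439941406), (149.9619598388672, 110.12825775146484), 84.79401397705078) 0.06651597802216495
[[364.70001220703125, 171.60000610351562], [474.29998779296875, 161.60000610351562], [487.8999938964844, 310.8999938964844], [378.29998779296875, 320.8999938964844]]
knob 103 ((426.07183837890625, 241.3775177001953), (22.60003089904785, 20.452760696411133), 88.12315368652344) 0.09692494012884614
[[415.5, 230.39999389648438], [435.8999938964844, 229.6999969482422], [436.70001220703125, 252.3000030517578], [416.20001220703125, 253.0]]
[0.42596548 0.24130243 0.09677484]
bars 830 ((630.0498657226562, 315.9864501953125), (151.50885009765625, 186.21739196777344), 53.332157135009766) 0.019525373861070297
[[510.1000061035156, 310.79998779296875], [659.5, 199.60000610351562], [750.0, 321.1000061035156], [600.5999755859375, 432.3999938964844]]
far 452 ((686.5083618164062, 268.43011474609375), (141.21156311035156, 85.36044311523438), 70.86792755126953) 0.019364425533691065 [0.66514678 0.27485333 0.01936443]
-98.23637411325946
side 229 ((600.2999267578125, 370.7270812988281), (14.862462043762207, 80.2392578125), 82.5910873413086) 0.019280029503170433 [0.59964919 0.37022535 0.01928003]
171.96349475125066
triv 2654 ((609.9201049804688, 29.861797332763672), (219.7785186767578, 179.6785888671875), 0.05398229509592056) 0.008072427677772245
[[499.8999938964844, 119.5999984741211], [500.1000061035156, -60.099998474121094], [719.9000244140625, -59.900001525878906], [719.7000122070312, 119.80000305175781]]
((611.088623046875, 31.43235206604004), 139.0651092529297) [0.60704964 0.02905655 0.00784304]
```

The lid on the bin is the larger one, at top px (275,249). The small decoy is at (372,272), the corner stop around (238,149) and the trivet at (364,170). Next I refine the corner and trivet fits offline.

```bash
python3 - <<'E'
from h import *
P=np.load('topP.npy'); I=np.load('topI.npy').astype(int)
hsv=cv2.cvtColor(I.astype(np.uint8),cv2.COLOR_RGB2HSV)
Y=(hsv[...,0]>15)&(hsv[...,0]<35)&(hsv[...,1]>150)
z=P[...,2]; b=Y&(z>.015)&(z<.026)&(P[...,0]>.5)&(P[...,0]<.72)&(P[...,1]>.15)&(P[...,1]<.42)
q=P[b][:,:2]
from scipy.optimize import minimize
def res(p,full=False):
    c,s=np.cos(p[2]),np.sin(p[2]); d=q-p[:2]; x=d@[c,s]; y=d@[-s,c]
    def box(x,y,cx,cy,hx,hy): return np.hypot(np.maximum(abs(x-cx)-hx,0),np.maximum(abs(y-cy)-hy,0))
    # strips
    ef=np.abs(x-.063); es=np.abs(y-.083)
    far=(ef<es)
    return (x,y,far) if full else np.minimum(np.minimum(ef,es),.012).sum()
r=min((minimize(res,[.593+dx,.288+dy,-.14],method='Nelder-Mead',options=dict(maxiter=2000,xatol=1e-6)) for dx in(-.01,0,.01) for dy in(-.01,0,.01)),key=lambda r:r.fun)
print(r.x,r.fun/len(q),len(q),np.degrees(r.x[2]))
x,y,f=res(r.x,True)
print('far',np.percentile(x[f],[1,5,50,95,99]).round(4),np.percentile(y[f],[1,99]).round(4)); s=~f; print('side',np.percentile(y[s],[1,5,50,95,99]).round(4),np.percentile(x[s],[1,99]).round(4))
# trivet: cork colour + black
R=(P[...,0]>.53)&(P[...,0]<.69)&(P[...,1]>-.05)&(P[...,1]<.11)&(z>.005)&(z<.014)&(np.hypot(P[...,0]-.609,P[...,1]-.03)<.075)
n,l,st,c=cv2.connectedComponentsWithStats(R.astype(np.uint8)); k=1+st[1:,4].argmax(); t=P[l==k]
print(cv2.minEnclosingCircle((t[:,:2]*1000).astype(np.float32)),t.mean(0))
# tray heights
w=P[(P[...,0]>.7)&(P[...,0]<.85)&(P[...,1]>-.1)&(P[...,1]<.45)]; print('tray',w[w[:,2]>.01].min(0),w.max(0))
print(arm.current_orientation(),arm.current_joint_pos())
from scipy.spatial.transform import Rotation as Ro
print(Ro.from_rotvec(arm.current_orientation()).as_matrix().round(2))
E
```

```text
[ 0.60315992  0.28551994 -0.14028272] 0.003807464407686381 751 -8.037607705130737
far [0.0554 0.056  0.063  0.0705 0.0716] [-0.0706  0.0905]
side [0.0768 0.0774 0.083  0.0892 0.0899] [-0.0528  0.0696]
((611.0347290039062, 29.846778869628906), 60.63751220703125) [0.60917246 0.0295085  0.00862955]
tray [ 0.71411674 -0.09998509  0.01000059] [0.84999405 0.44996847 0.06286185]
[ 6.99019508e-01  3.06282834e+00 -5.60987123e-05] [-1.22124051  0.33318016  0.03990722  1.46540753 -0.01337826  1.34330445
 -0.05847881]
[[-0.9   0.43  0.  ]
 [ 0.43  0.9  -0.  ]
 [-0.   -0.   -1.  ]]
```

```bash
cat >> h.py <<'E'
from scipy.spatial.transform import Rotation as Ro
def down(yaw,flip=1):  # yaw of object's x axis; jaws along object's y
    y=np.array([-np.sin(yaw),np.cos(yaw),0])*flip; z=np.array([0,0,-1.]); x=np.cross(y,z)
    return Ro.from_matrix(np.stack([x,y,z],1)).as_rotvec()
LID=np.array([.426,.2413]); LY=np.radians(-5.2)
COR=np.array([.6032,.2855]); CY=-.1403
TRI=np.array([.6100,.0298])
E
python3 - <<'E'
from h import *
for fl in (1,-1):
  for n,p,y in (('lid',[*LID,.095],LY),('lidup',[*LID,.25],LY),('triup',[*TRI,.2],LY),('tri',[*TRI,.046],LY),('corner',[*COR,.045],CY),('bin',[*LID,.043],LY)):
    j=solver.solve_ik(p,down(y,fl)); print(fl,n,None if j is None else np.round(j,2))
E
```

```text
1 lid [-0.8   0.15  0.21  2.03 -0.04  0.97  0.91]
1 lidup [-0.81 -0.    0.2   1.84  0.    1.3   0.87]
1 triup [-0.55  0.3   0.53  1.65 -0.16  1.24  1.49]
1 tri [-0.48  0.46  0.45  1.79 -0.24  0.95  1.55]
1 corner [-0.66  0.53  0.2   1.63 -0.12  0.99  1.01]
1 bin [-0.79  0.22  0.21  2.07 -0.06  0.85  0.93]
-1 lid [-1.07  0.15  0.51  2.04 -0.09  0.97 -2.18]
-1 lidup [-1.07 -0.02  0.46  1.86  0.01  1.3  -2.27]
-1 triup [-0.71  0.34  0.74  1.65 -0.24  1.24 -1.58]
-1 tri [-0.66  0.51  0.69  1.79 -0.39  0.97 -1.47]
-1 corner [-0.94  0.59  0.58  1.64 -0.37  1.02 -1.95]
-1 bin [-1.07  0.24  0.51  2.08 -0.15  0.86 -2.13]
```

```bash
python3 - <<'E'
from h import *
o=down(LY,1)
arm.move_pose([*LID,.20],o)
arm.move_linear([*LID,.094],max_speed=.1)
fingers.set_gripper(0.0,15)
print(arm.current_gripper_width()*87, arm.current_eef_pos(),arm.current_t())
arm.move_linear([*LID,.20],max_speed=.12)
print(arm.current_gripper_width()*87, arm.current_contact_force(),arm.current_t())
s=imaging.snapshot('top');save(s,'top1')
s=imaging.snapshot('scene');save(s,'scene1')
E
```

```text
23.312347761418152 [0.42598696 0.24133744 0.09399403] 4.6583
23.17039502241326 [-0.80377141  0.37721741 -1.29643759] 5.6917
```

Holding the knob (23 mm). Now to the trivet.

```bash
python3 - <<'E'
from h import *
arm.move_linear([*TRI,.20],max_speed=.15)
arm.move_linear([*TRI,.065],max_speed=.12)
c=arm.move_linear([*TRI,.043],max_speed=.03,contact_N=3)
print(c,arm.current_eef_pos(),arm.current_gripper_width()*87,arm.current_contact_force())
fingers.set_gripper(0.7)
arm.move_linear([*TRI,.22],max_speed=.15)
arm.move_pose([*LID,.22],down(LY,1))
print(arm.current_t())
s=imaging.snapshot('scene');save(s,'scene2')
s=imaging.snapshot('top');save(s,'top2');P=cloud(s);np.save('P2.npy',P);np.save('I2.npy',s['pixels'])
hsv=cv2.cvtColor(s['pixels'],cv2.COLOR_RGB2HSV)
B=(hsv[...,0]>100)&(hsv[...,0]<125)&(hsv[...,1]>140)&(P[...,0]>.5)&(P[...,0]<.75)&(abs(P[...,1]-.03)<.12)
r=cv2.minAreaRect((P[B][:,:2]*1000).astype(np.float32));print(r,np.median(P[B][:,2]),B.sum())
E
```

```text
True [0.60978881 0.02982403 0.04648542] 23.72061241590017 [2.19016503 0.51828167 1.46768549]
12.975
((608.9074096679688, 28.69552993774414), (146.79287719726562, 106.84986877441406), 85.0247802734375) 0.020005392244794362 2800
```

View pics/top2.png

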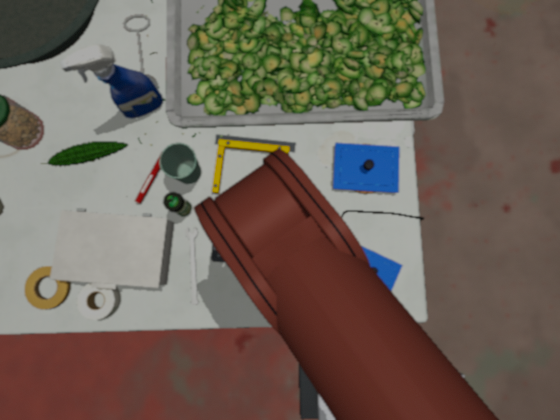

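View pics/scene2.png

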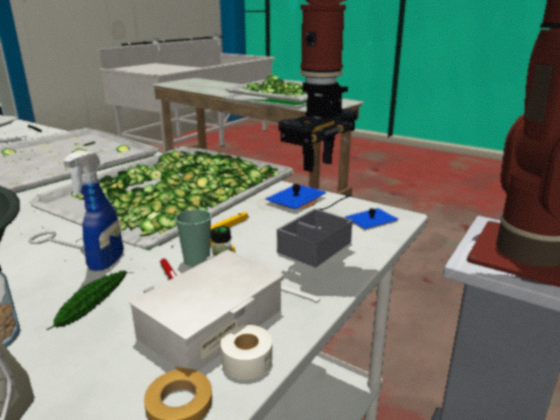

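The lid lies flat on the trivet at top px (366,167), about 2 mm off centre, and the bin is open. Before gripping the web I check that the bin has not shifted.

```bash
python3 - <<'E'
from h import *
s=imaging.snapshot('scene');P=cloud(s)
m=(P[...,0]>.33)&(P[...,0]<.52)&(P[...,1]>.13)&(P[...,1]<.35)&(P[...,2]>.056)&(P[...,2]<.068)
r=cv2.minAreaRect((P[m][:,:2]*1000).astype(np.float32));print(r,m.sum())
w=(np.hypot(P[...,0]-.426,P[...,1]-.241)<.05)&(P[...,2]>.046)&(P[...,2]<.056)
q=P[w];print(w.sum(),q.mean(0),q.min(0),q.max(0)); print(np.degrees(np.arctan(np.polyfit(q[:,0],q[:,1],1))))
E
```

```text
((427.5821533203125, 244.45672607421875), (153.56797790527344, 113.15586853027344), 85.34180450439453) 437
129 [0.43178454 0.24637161 0.05030118] [0.3867809  0.22868394 0.04617051] [0.47528651 0.25327759 0.054116  ]
[-4.9343392  15.83595105]
```

```bash
python3 - <<'E'
from h import *
fingers.set_gripper(0.75)
arm.move_linear([*LID,.085],max_speed=.15)
print(arm.move_linear([*LID,.041],max_speed=.06,contact_N=6),arm.current_eef_pos())
fingers.set_gripper(0.0,40)
print(arm.current_gripper_width()*87,arm.current_contact_force())
arm.move_linear([*LID,.085],max_speed=.08)
print(arm.current_gripper_width()*87,arm.current_contact_force(),arm.current_t())
s=imaging.snapshot('scene');save(s,'scene3')
# above standoff (25 mm short of each bar)
R=np.array([[np.cos(CY),-np.sin(CY)],[np.sin(CY),np.cos(CY)]])
pre=COR+R@[-.025,-.02]
arm.move_linear([*pre,.085],frame=down(CY,1),max_speed=.12)
print(arm.current_eef_pos(),arm.current_gripper_width()*87,arm.current_t())
s=imaging.snapshot('scene');save(s,'scene4');P=cloud(s)
np.save('P4.npy',P)
s=imaging.snapshot('top');save(s,'top4')
E
```

```text
False [0.42619765 0.24141597 0.04118216]
9.750909453045013 [-0.19338278  1.94664176 -0.69647636]
9.786725866290341 [-0.65488326 -0.65609408 -4.48639225] 17.1083
[0.57505158 0.26921049 0.08492932] 9.783768696065032 18.575
```

View pics/scene3.png

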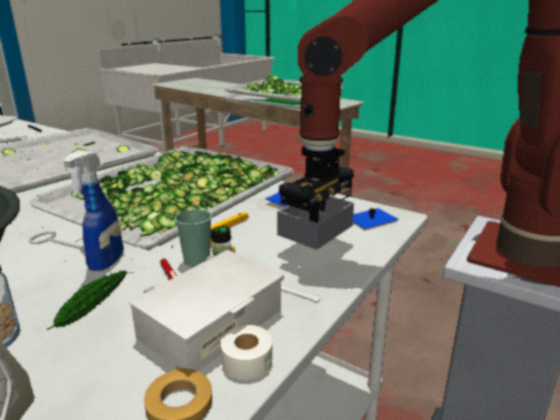

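View pics/scene4.png

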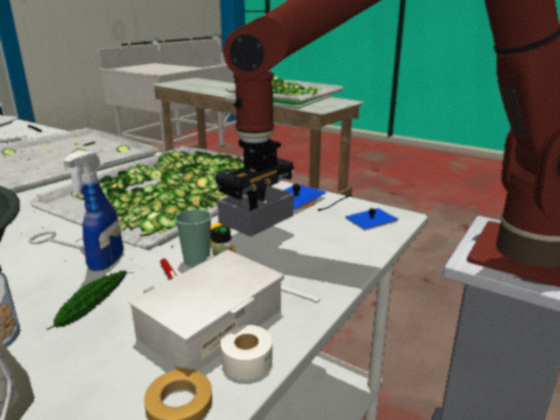

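View pics/top4.png

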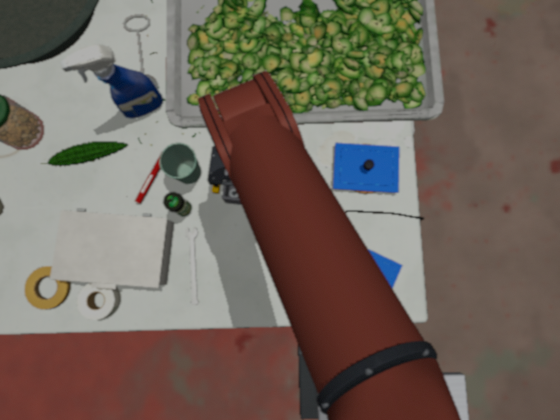

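Web gripped (9.8 mm) and the bin hangs level. Now lower it and press it home slowly.

```bash
cat >> h.py <<'E'
RC=np.array([[np.cos(CY),-np.sin(CY)],[np.sin(CY),np.cos(CY)]])
def st(n):
    p=np.array(arm.current_eef_pos()); f=np.array(arm.current_contact_force())
    print(n,'cornerxy mm',((RC.T@(p[:2]-COR))*1000).round(1),'z',round(p[2]*1000,1),'Fc',(RC.T@f[:2]).round(1),f[2].round(1),'t',arm.current_t())
def mv(dx,dy,dz=0,**k):
    p=np.array(arm.current_eef_pos()); d=RC@[dx,dy]
    return arm.move_linear([p[0]+d[0],p[1]+d[1],p[2]+dz],**k)
E
python3 - <<'E'
from h import *
p=arm.current_eef_pos()
arm.move_linear([p[0],p[1],.05],max_speed=.08); st('low')
print(mv(0,0,-.013,max_speed=.02,contact_N=4)); st('table')
print(mv(0,.028,0,max_speed=.015,contact_N=6)); st('side')
print(mv(.034,0,0,max_speed=.015,contact_N=7)); st('far')
E
```

```text
low cornerxy mm [-25.6 -20.1] z 49.6 Fc [-0.5 -0.6] -5.5 t 19.2667
True
table cornerxy mm [-25.5 -19.9] z 41.0 Fc [-1.   0.3] 5.1 t 19.7667
True
side cornerxy mm [-25.4 -19.9] z 41.0 Fc [-1.1  0.3] 4.5 t 20.2167
True
far cornerxy mm [-25.4 -20. ] z 41.0 Fc [-0.8 -0.5] 4.7 t 20.675
```

Friction tripped the guard because of the preload against the table. I unload a little and retry.

```bash
python3 - <<'E'
from h import *
mv(0,0,.0012,max_speed=.01); st('up')
print(mv(0,.028,0,max_speed=.02,contact_N=8)); st('side')
E
```

```text
up cornerxy mm [-25.8 -20.3] z 41.6 Fc [-0.7  0.1] -5.9 t 21.0917
True
side cornerxy mm [-25.8   3.1] z 41.0 Fc [-1.2  0. ] 4.2 t 22.2083
```

```bash
cat >> h.py <<'E'
def mva(x,y,z,**k):
    d=COR+RC@[x/1000,y/1000]; return arm.move_linear([d[0],d[1],z],**k)
E
python3 - <<'E'
from h import *
mva(-25.8,2,.0422,max_speed=.02); st('up')
print(mva(-25.8,12,.0422,max_speed=.01,contact_N=8)); st('side')
s=imaging.snapshot('scene');save(s,'scene5');s=imaging.snapshot('top');save(s,'top5')
E
```

```text
up cornerxy mm [-26.1   1.7] z 41.8 Fc [-0.3  0.2] -3.4 t 22.4917
True
side cornerxy mm [-25.9   3.2] z 41.3 Fc [0.2 0.5] 0.7 t 22.9917
```

```bash
python3 -c "
import cv2
a=cv2.imread('pics/scene5.png')[130:290,150:350];cv2.imwrite('pics/c5.png',cv2.resize(a,None,fx=4,fy=3.7,interpolation=cv2.INTER_CUBIC))"
```

```text
(no output)
```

View pics/c5.png

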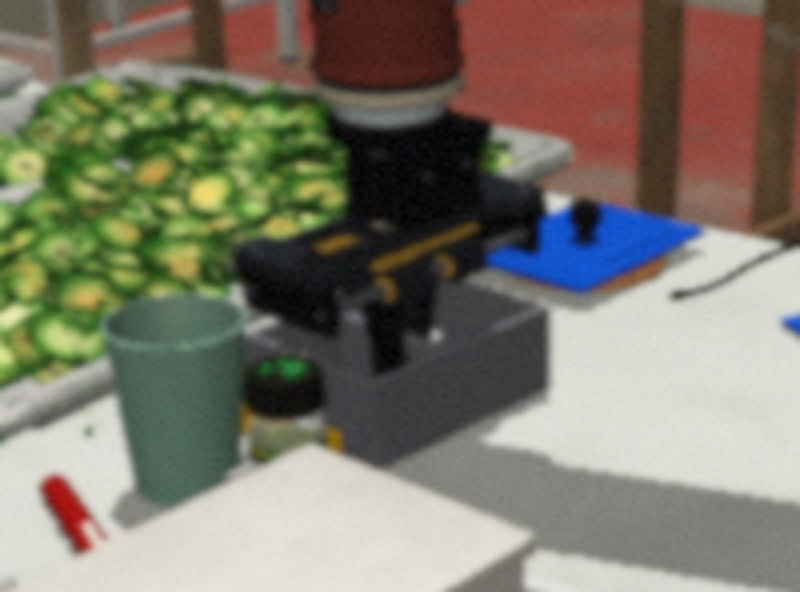

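Both stops came at y ≈ +3.2 mm, so that is the side bar. Now towards the far bar.

```bash
python3 - <<'E'
from h import *
mva(-25,1.8,.0422,max_speed=.02)
print(mva(14,1.8,.0422,max_speed=.02,contact_N=9)); st('far')
E
```

```text
True
far cornerxy mm [0.5 1.5] z 41.4 Fc [-0.6 -0.8] 2.1 t 24.625
```

```bash
python3 - <<'E'
from h import *
x,y=0.5,2.5
mva(x,y,.0414,max_speed=.01); st('set')
for i in range(14):
    f=RC.T@np.array(arm.current_contact_force())[:2]
    if f[0]<-9 and f[1]<-9: break
    if f[0]>=-9: x+=.5
    if f[1]>=-9: y+=.5
    mva(x,y,.0414,max_speed=.01); arm.pause(.1); print(x,y,end=' '); st('')
E
```

```text
set cornerxy mm [0.6 1.8] z 41.5 Fc [-2.8 -3.5] 4.7 t 24.9583
1.0 3.0  cornerxy mm [0.7 1.8] z 41.3 Fc [-3.7 -6. ] 3.7 t 25.3083
1.5 3.5  cornerxy mm [0.9 1.9] z 41.2 Fc [-5.7 -7.5] 5.1 t 25.6583
2.0 4.0  cornerxy mm [0.9 2. ] z 41.1 Fc [-9.  -7.5] 6.6 t 26.0083
2.5 4.5  cornerxy mm [1. 2.] z 41.0 Fc [-10.4 -11.3] 8.2 t 26.3583
```

Both bars press back (about 10 N each). One slightly firmer press to square the bin, then I release and inspect.

```bash
python3 - <<'E'
from h import *
print(arm.current_torque())
mva(3.5,5.5,.0414,max_speed=.01); arm.pause(.3); st('firm'); print(arm.current_torque())
mva(1.8,3.0,.0414,max_speed=.01); st('relax')
fingers.set_gripper(0.6); st('open')
p=arm.current_eef_pos()
arm.move_linear([p[0],p[1],.12],max_speed=.1)
arm.move_linear([p[0],p[1],.25],max_speed=.15)
arm.move_pose([.45,.10,.30],down(LY,1))
print(arm.current_t())
s=imaging.snapshot('scene');save(s,'scene6')
s=imaging.snapshot('top');save(s,'top6');np.save('P6.npy',cloud(s));np.save('I6.npy',s['pixels'])
E
```

```text
[-1.23190884  2.12508133  0.0788712 ]
firm cornerxy mm [1.  2.1] z 40.9 Fc [-14.7 -13.5] 13.3 t 26.95
[-1.99863956  3.36409527  0.10490867]
relax cornerxy mm [0.9 2.1] z 41.1 Fc [-5.8 -4.4] 4.4 t 27.4
open cornerxy mm [1.8 3. ] z 41.4 Fc [0.2 0.3] -0.2 t 28.3667
31.3
```

View pics/top6.png

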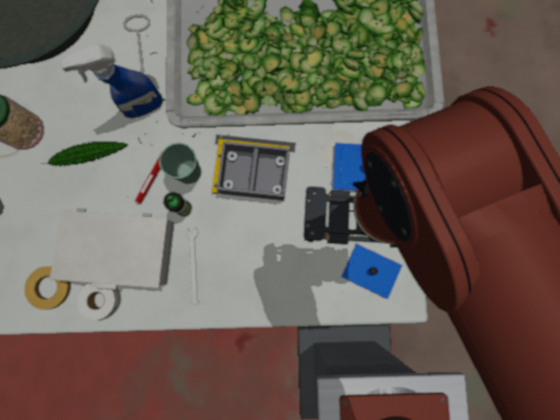

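View pics/scene6.png

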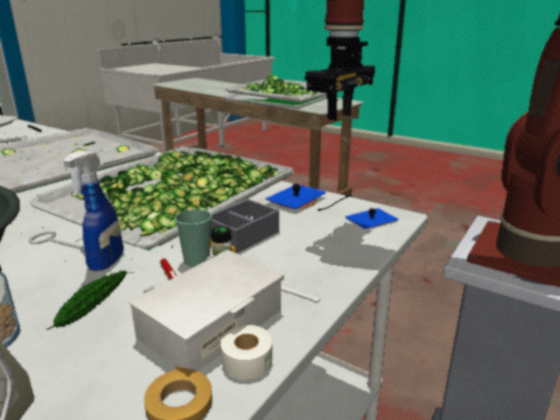

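The bin sits in the corner at top px (252,168). Next I measure its squareness and gaps against the bars.

```bash
python3 - <<'E'
from h import *
from scipy.ndimage import median_filter
acc=[]
for i in range(6):
    s=imaging.snapshot('top'); acc.append(cloud(s))
A=np.stack(acc); P=np.nanmedian(A,0)
m=(P[...,0]>.50)&(P[...,0]<.72)&(P[...,1]>.17)&(P[...,1]<.385)&(P[...,2]>.055)&(P[...,2]<.066)
a=P[m]; d=(a[:,:2]-COR)@RC*1000
r=cv2.minAreaRect(d.astype(np.float32)); print('rim in est corner frame',r,m.sum(),np.median(a[:,2]))
for sx in (-1,1):
  for sy in(-1,1):
    e=a[((d[:,0]*sx>15)&(d[:,1]*sy>35))]; print(sx,sy,len(e),np.median(e[:,2]).round(4))
# edges of rim: outer boundary per scan
def edge(u,v,sgn,lo,hi,n=12):
    bs=np.linspace(lo,hi,n+1); c=[];e=[]
    for i in range(n):
        k=(u>=bs[i])&(u<bs[i+1])
        if k.sum()>1: c.append((bs[i]+bs[i+1])/2); e.append(sgn*np.max(sgn*v[k]))
    p=np.polyfit(c,e,1); return np.degrees(np.arctan(p[0])).round(2),p[1].round(1)
x,y=d.T
print('far edge',edge(y,x,1,-65,65)); print('near',edge(y,x,-1,-65,65)); print('side',edge(x,y,1,-45,45)); print('-y',edge(x,y,-1,-45,45))
# bars on first image
P0=np.load('topP.npy'); I=np.load('topI.npy'); hsv=cv2.cvtColor(I,cv2.COLOR_RGB2HSV)
b=(hsv[...,0]>15)&(hsv[...,0]<35)&(hsv[...,1]>150)&(P0[...,2]>.015)&(P0[...,2]<.026)
q=(P0[b][:,:2]-COR)@RC*1000; f=(abs(q[:,0]-63)<11)&(q[:,1]>-75)&(q[:,1]<70); g=(abs(q[:,1]-83)<11)&(q[:,0]>-55)&(q[:,0]<50)
print('far bar tilt',np.degrees(np.arctan(np.polyfit(q[f,1],q[f,0],1)[0])),np.polyfit(q[f,1],q[f,0],1)[1],edge(q[f,1],q[f,0],-1,-65,65))
print('side bar tilt',np.degrees(np.arctan(np.polyfit(q[g,0],q[g,1],1)[0])),np.polyfit(q[g,0],q[g,1],1)[1],edge(q[g,0],q[g,1],-1,-45,45))
# bystanders / lid
for o in ["salt_jar","beaker","spanner"]:
    z=models.silhouettes(s,o); print(o,np.round(z[0]["location"]) if z else None)
E
python3 -c "
import cv2
a=cv2.imread('pics/top6.png')[120:215,195:310];cv2.imwrite('pics/c6.png',cv2.resize(a,None,fx=6,fy=6,interpolation=cv2.INTER_CUBIC))"
```

```text
rim in est corner frame ((0.6669769287109375, 0.7596435546875), (110.00279998779297, 149.87994384765625), 0.27500149607658386) 665 0.059649394509627994
-1 -1 99 0.0598
-1 1 99 0.0596
1 -1 98 0.0597
1 1 101 0.0594
far edge (np.float64(-0.55), np.float64(54.9))
near (np.float64(-0.32), np.float64(-54.1))
side (np.float64(0.17), np.float64(75.0))
-y (np.float64(0.12), np.float64(-73.7))
far bar tilt -0.21392409349559635 63.00532820616097 (np.float64(-0.37), np.float64(55.5))
side bar tilt 0.20194780848029567 83.0413628097991 (np.float64(0.16), np.float64(77.1))
salt_jar [176. 205.]
beaker [182. 163.]
spanner [214. 170.]
```

View pics/c6.png

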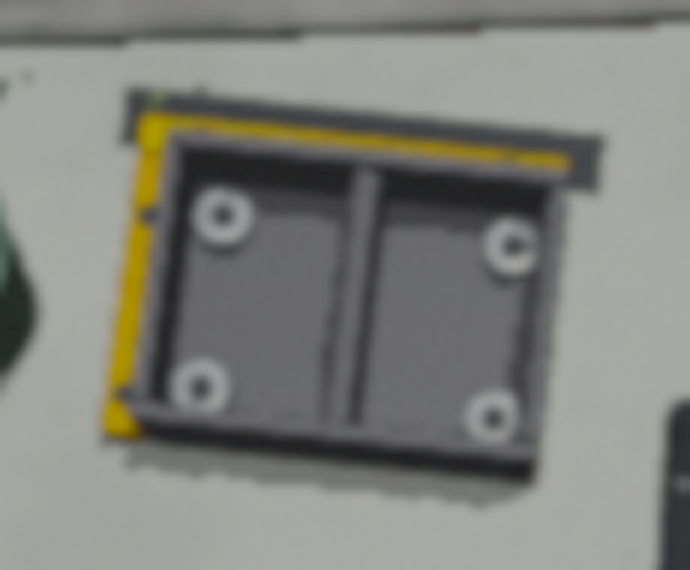

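The bin centre is within 1 mm of home, its yaw matches the bars within about 0.1°, and all rim quadrants are level at 60 mm. The "spanner" detection at (214,170) is really the yellow bar. The picture shows the spanner unmoved at (194,265).

```bash
python3 - <<'E'
from h import *
arm.pause(.3); print(arm.current_contact_force(),arm.current_t()); workorder.close_job()
E
```

```text
[-0.44246682 -0.15156786  0.98281464] 32.15
the job is handed in; nothing more can be done
```

The lid is on the trivet and the bin is home in the corner; I handed the job in at about 32 s. No verdict is reported, so the results below are my own checks.

- **Lid:** I lifted it by the knob and released it flat on the cork trivet. Its measured centre is about 2 mm off the trivet's. That was measured just after placing; the later top view hid part of the lid, but nothing went near it.
- **Bin:** I carried it by its web and pressed it first against the side bar, then the far bar, up to about 15 N each. Then I eased off, released it and backed away. The last depth check put its centre within 1 mm of home, its yaw within about 0.1° of the bars, and its rim level at 60 mm all round.
- **Bystanders:** The jar, beaker and spanner look unmoved in the top picture.

Some readings disagreed along the way:
- The first contact-guarded slides stopped early because the bin was dragging on the table. I lifted it slightly and redid them.
- The side bar was felt at y ≈ 3.2 mm far from the corner, but at about 2 mm once home. The final picture measurement shows the bin flush and square.
- In the last check the network reported the spanner at the yellow bar, which is a false detection.

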